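# Oil the air grinder and hold its throttle at half

## Robot

A 6-joint arm with a two-finger parallel gripper is mounted at the origin on the work surface. World frame = base frame: x ahead of the robot, y to its left, z up, the work surface at z = 0. Lengths are in m, angles in degrees, forces in N, time in s.
With the tool pointing down it reaches from about 0.325 to 0.775 m from the base axis. Payload 5.5 kg.
Tool frame: the origin (TCP) lies at the centre of the arm's flange, where the gripper is bolted on; the fingertips stand 182 mm ahead of it and the grasp point (between the pads) lies 163 mm ahead of it; z points along the fingers, y is the direction in which the jaws open and shut (so a half turn about z gives the same grasp; the last joint's range is limited). The gripper opens to 88 mm and grips with 3 to 60 N. Pads are 20 mm wide; open, the fingers measure 115 mm over their backs; the gripper's body (75 mm by 178 mm) begins 61 mm behind the grasp point.
Start: joints at [-78.134, 5.22, 70.514, -0, 104.267, -3.249], TCP at [0.156, -0.579, 0.405] pointing down, gripper open.
Joint ranges: [-164.24, 164.24], [-49.07, 125.15], [9.68, 141.18], [-86.29, 266.29], [3.28, 154.24], [-151.56, 151.56]. Speed limits (degrees/s): [147.25, 147.25, 172.46, 180, 180, 180].

## Interface

Orientations are given as [roll, pitch, yaw] about the fixed x, y, z axes, in that order (R = Rz(yaw) Ry(pitch) Rx(roll)).
In Python, from station import r gives the robot as it stands. The module is installed in compiled form; this text tells all that it offers. Calls block until the motion is done:
- r.reach(position, orientation): joint-space move of the TCP to a pose.
- r.servo_line(position, rotation=None, speed=0.15): straight line of the TCP; rotation=None keeps the orientation; speed is the mean speed in m/s.
- r.move_joints(angles): joint-space move.
- r.let_go() and r.grab(squeeze=None): open the fingers fully, or close them until they stop; squeeze is the grip in N (None keeps the last).
- r.wait(seconds).
- r.inverse_kinematics(position, orientation): joint angles nearest the present ones, or None.
- r.sense(): the state.
- r.snapshot(name): name is "scene" or "top"; returns a dict with "frame" (384x512x3 uint8, red, green, blue), "fx", "fy", "cx", "cy" (pixels), "dist_coeffs" ([k1, k2, p1, p2, k3] as OpenCV has them; the pictures are not rectified), "R" (3x3) and "t" (3): a world point X has camera coordinates R X + t. Camera axes: x right, y down, z forward; pixel columns grow to the right and rows downward; lengths in m; the calibration is good to about 2 mm. A picture is of the moment at which its call begins. There is no depth.
A pose or a line that the arm cannot do raises r.IKError and nothing moves.
- r.hand_in(): hands the job in, once; it reports no verdict.
The state is a dict: "clock": time; "joints": joint angles; "joint_vel": joint speeds; "joint_torque": joint torques, N m; "tcp_pos": TCP position; "orientation": TCP orientation; "contact_force": force on the tool from outside, world axes, zero at the start; "torque": the same for the moment, N m; "opening": finger opening in m.
Only numpy, scipy, OpenCV 4.12 (cv2) and the standard library are available. Lean on these libraries where they do the work, as an engineer would, in place of code of your own. Each camera call takes 0.05 s, during which the arm holds its last target. There are 200 camera calls.

## Task

Check the air grinder on the test stand: first push the lubricator's pump plunger down to its stop and let it come fully back up, with the grinder's throttle lever still up. Then press the throttle lever down to half of its travel and hold it steadily there, never squeezing it all the way down; finish while still holding it at half with the gripper, and leave the other things on the bench where they are.

Things in the scene. Friction and masses are not known exactly. Their poses are not given: they have to be found in the camera images.
- stand: test stand fixed to the bench: dark steel plate 260 mm (x) by 400 mm (y), 12 mm thick. A black air grinder (barrel 42 mm thick, axis 78 mm above the bench) lies along y in two cradles, nose with a small stone to -y, tail joined at +y to a level supply pipe along x, 140 mm from the origin towards +y. Turned up to 0.4 rad. Origin: centre of the plate's underside. Nothing on it is over 165 mm above the bench.
- throttle_lever (a joint): flat steel lever on top of the grinder, 22 to 28 mm wide, 130 mm long, hinged at the tail end; its free end slopes up towards the stand's -y and ends in a thin tongue that points at the gauge. rad: 0 = up, at rest (0.30 rad above level), grows as it is pushed down, 0.26 = fully down, half = 0.13. Spring return, no latch: at the pad about 4 N to start, 7 N at half, 11 N fully down.
- lever_pad (a point): where to press the lever: point on its upper face, mid-width, 105 mm from the hinge, 142 mm above the bench when up. Moves with the lever: sinks 13 mm to half travel, 27 mm to fully down. At the start x is along the hinge, y level towards the hinge, z up.
- gauge_half (a point): middle of the long centre line on the travel gauge, level with the lever's tongue at half travel. The gauge is a 4 mm aluminium plate, 34 mm wide along y, on a band round the barrel, up to 162 mm above the bench, just beyond the lever's free end (this point is 105 mm from the stand's origin towards -y, 8 mm towards -x); short lines above and below it mark lever up and fully down.
- lever_hinge (a point): hinge of the throttle lever: centre of the pin, 108 mm above the bench, 55 mm from the stand's origin towards its +y. Fixed to the stand; axes as the stand.
- lubricator: oil lubricator clamped on the supply pipe in one of two places some 115 mm apart (the regulator has the other): aluminium block 50 x 50 x 40 mm, clear bowl underneath, steel plunger with mushroom head on a thin stem on top. Fixed. Origin on its axis 53 mm above the bench; block top 98 mm above the bench.
- oil_plunger (a joint): pump plunger of the lubricator: steel mushroom head 33 mm across on a 10 mm stem. Value in m: 0 = up (at rest), grows as it is pushed down, 0.012 = at its stop. A spring lifts it: about 3 N to start, 8 N at the stop.
- plunger_top (a point): centre of the top face of the plunger head, 136 mm above the bench when up; moves with the plunger, straight down 12 mm to its stop.
- regulator: pressure regulator clamped on the pipe in the other place: same block, but with a wide black knob (46 mm across) sitting straight on the block, top 124 mm above the bench, and a round dial at the side. Does not move. Origin on its axis 53 mm above the bench.
- spanner: loose steel spanner, 140 mm, lying on the stand's plate on the near side of the grinder. Bystander. Origin: middle of its underside.
- collet_pot: loose little aluminium cup, 38 mm across, 40 mm high, on the stand's plate at the far side of the grinder. Bystander. Origin: middle of its underside.
- cut_disc: loose flat black disc, 76 mm across, 8 mm thick, lying on the stand's plate at the far side of the grinder. Bystander. Origin: middle of its underside.
- oil_bottle: loose white bottle, 52 mm across, 130 mm high, to the right. Bystander. Origin: middle of its underside.
- battery: loose black battery pack, 75 x 120 x 67 mm, to the right. Bystander. Origin: middle of its underside.
- screwdriver: loose screwdriver, 160 mm, lying to the right. Bystander. Origin: middle of its underside.
- drill: loose cordless drill lying on its side, to the left. Bystander. Origin: under the rear end of its motor housing.

How it is judged (in metres and radians):
On the way, in this order (a step that is already met when the one before it is completed fails the run):
1. the plunger is pushed down to its stop while the throttle lever is up (value of joint oil_plunger above 0.0105 m and value of joint throttle_lever below 0.04 rad), for 0.1 s.
2. the plunger is fully back up, the throttle lever still up (value of joint oil_plunger below 0.0015 m and value of joint throttle_lever below 0.04 rad), for 0.1 s.
3. the throttle lever is held at about half travel by the gripper (value of joint throttle_lever between 0.091 and 0.169 rad and contact force between any of the fingers, the arm and throttle_lever above 2 N), for 0.5 s.
At the end, for the whole second after the job is handed in: The gripper presses on the throttle lever (more than 2 N) and keeps it still at half travel, 0.13 rad give or take 0.039 rad (35 to 65 % of its travel), with the oil plunger fully up (within 1.5 mm) (all of step 3 and value of joint oil_plunger below 0.0015 m and velocity of joint throttle_lever between -0.05 and 0.05 rad/s); the arm keeps its last pose, push and grip.
It fails at once if the throttle lever is squeezed all the way down (over 92 % of its travel) (value of joint throttle_lever above 0.24 rad).
It fails at once if a loose thing is moved more than 30 mm or the bottle or cup is tipped over (distance of any of spanner, collet_pot, cut_disc, oil_bottle, battery, screwdriver, drill from where it was at the start of the episode above 0.03 m or angle between any of oil_bottle, collet_pot's own z axis and vertical above 0.5 rad).
It also fails if it takes over 37 s, if anything falls off the work surface, if the arm or the gripper's body presses on something with over 40 N, if the wrist force passes 120 N, or if a joint passes its speed limit or range.

## Working session

There is one attempt and no reset: what is moved stays moved. The work goes in short steps, each a Python script; the robot and the scene stay as the last script left them, time stands still between calls to the robot, and variables do not carry over. Pictures are saved under pics/ and viewed, about 8 in all and at most 12, crops included, and the job is handed in when it is done.

```bash
mkdir -p pics
cat > h.py <<'E'
import numpy as np, cv2
from station import r
def snap(name,f):
    s=r.snapshot(name); np.savez('pics/'+f+'.npz',**{k:np.array(v) for k,v in s.items()})
    cv2.imwrite('pics/'+f+'.png',cv2.resize(s['frame'][:,:,::-1],(800,600),interpolation=cv2.INTER_CUBIC)); return s
def K(s): return np.array([[s['fx'],0,s['cx']],[0,s['fy'],s['cy']],[0,0,1.]])
def ray(s,uv,z):
    p=cv2.undistortPoints(np.array([[uv]],float),K(s),np.array(s['dist_coeffs'],float))[0,0]
    R=np.array(s['R']);c=-R.T@np.array(s['t']);d=R.T@np.array([p[0],p[1],1]);return c+d*(z-c[2])/d[2]
def proj(s,X): 
    return cv2.projectPoints(np.atleast_2d(np.array(X,float)),cv2.Rodrigues(np.array(s['R'],float))[0],np.array(s['t'],float),K(s),np.array(s['dist_coeffs'],float))[0][:,0]
E
python3 - <<'E'
from h import *
for n in('scene','top'):
    s=snap(n,n+'0');print(n,s['fx'],-np.array(s['R']).T@s['t'])
print(r.sense())
E
```

```text
scene 354.5618960588914 [ 1.31891684 -0.57593269  0.85995483]
top 379.28524074054184 [ 0.43335903 -0.01886775  1.16793715]
{'clock': 0.1, 'joints': array([-7.81368744e+01,  5.26005370e+00,  7.05728922e+01, -5.69418720e-04,
        1.04265492e+02, -3.24575705e+00]), 'joint_vel': array([-0.00474063, -0.10916682, -0.15451734,  0.01552681, -0.02965662,
        0.01144887]), 'joint_torque': array([ 3.56733733e-03, -4.47858882e+01, -4.07569134e+01,  7.01113720e-02,
        2.84374121e-02, -1.11214090e-04]), 'tcp_pos': array([ 0.15643212, -0.57931617,  0.40362709]), 'orientation': array([-1.79901688e+02, -5.02224421e-03,  1.51087385e+01]), 'contact_force': array([ 0.617947  , -0.03527511, -0.39723499]), 'torque': array([ 3.39439357e-02, -3.09361854e-05,  1.08127187e-02]), 'opening': 0.08768655354091584}
```

View pics/top0.png

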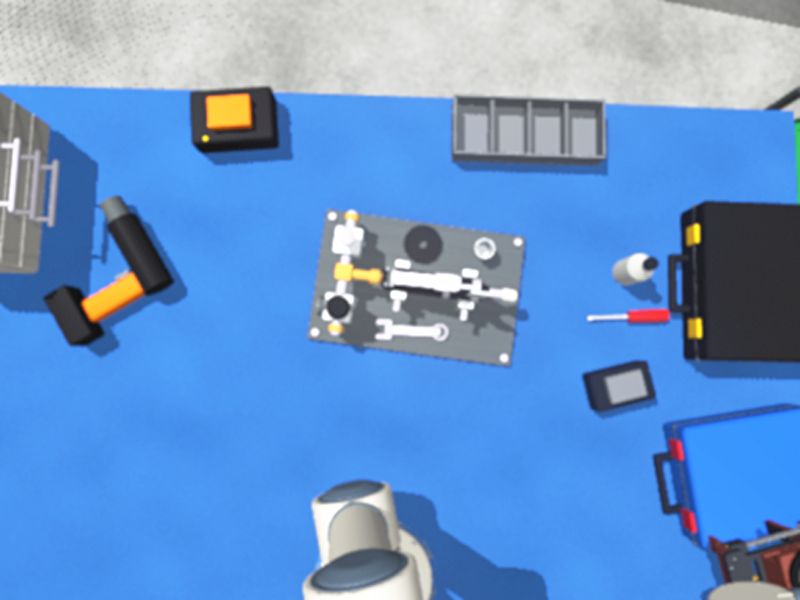

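View pics/scene0.png

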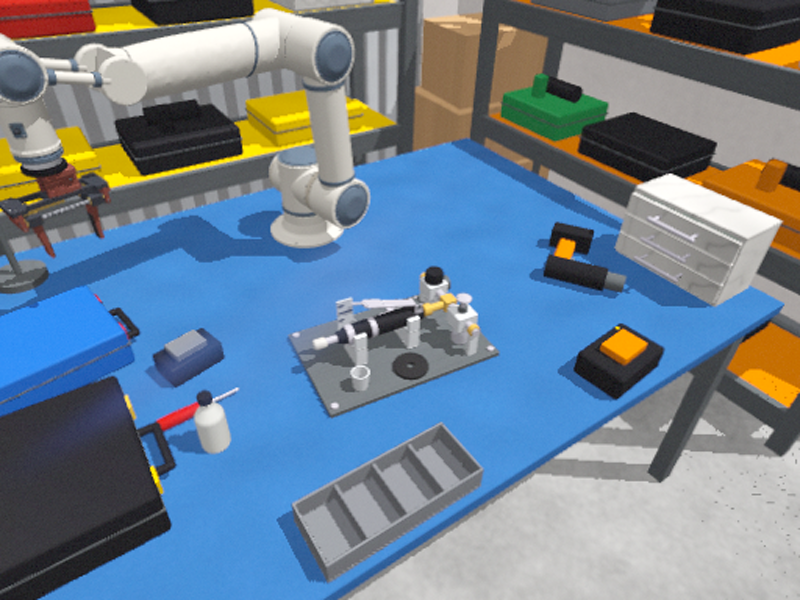

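Top view: the plate corners are at about (331,210), (524,235), (511,366) and (309,340). The lubricator's pale head is on the far side at (349,238), and the black-knobbed regulator is on the near side at (338,305). The scene view agrees. Next I fit the stand pose and overlay the predicted points.

```bash
cat > fit.py <<'E'
from h import *
from scipy.optimize import least_squares
def ld(f): return dict(np.load('pics/'+f+'.npz'))
def W(p,X):
    c,s=np.cos(p[2]),np.sin(p[2]);X=np.atleast_2d(np.array(X,float));return np.c_[p[0]+c*X[:,0]-s*X[:,1],p[1]+s*X[:,0]+c*X[:,1],X[:,2]]
CORN=[[.13,.2,.012],[.13,-.2,.012],[-.13,-.2,.012],[-.13,.2,.012]]
E
python3 - <<'E'
from fit import *
s=ld('top0');q=(np.array([[331,210],[524,235],[511,366],[309,340]])+.5)*.64-.5
f=lambda p:(proj(s,W(p,CORN))-q).ravel()
o=least_squares(f,[.5,0,0]);p=o.x;print(p,f(p))
lub=ray(s,np.array([349,238])*.64,.136);reg=ray(s,np.array([338,305])*.64,.124)
print('lub',lub,'reg',reg)
c,sn=np.cos(p[2]),np.sin(p[2])
for n,v in(('lub',lub),('reg',reg)):
    d=v-[p[0],p[1],0];print(n,'stand frame',c*d[0]+sn*d[1],-sn*d[0]+c*d[1])
np.save('p.npy',p)
# overlay crops
for n in('top','scene'):
    s=ld(n+'0');pts=proj(s,np.vstack([W(p,CORN),W(p,[[0,-.05,.142],[-.008,-.105,.13],[0,.055,.108]]),[lub]]))
    x0,y0,w,h=(190,125,160,120) if n=='top' else (175,160,160,120)
    im=cv2.resize(s['frame'][y0:y0+h,x0:x0+w,::-1],(800,600),interpolation=cv2.INTER_CUBIC)
    for a in pts: cv2.drawMarker(im,tuple(int(v) for v in (a-[x0,y0]+.5)*5),(0,0,255),cv2.MARKER_CROSS,14,1)
    cv2.imwrite(f'pics/{n}_crop.png',im)
E
```

```text
[ 0.5587547  -0.06942589 -0.10551515] [-2.40626692 -0.54016965  1.94922887  0.4993522   0.83274147  0.13282598
 -0.34541184 -0.17186871]
lub [0.62849656 0.06081341 0.136     ] reg [0.51070165 0.0773077  0.124     ]
lub stand frame 0.05563725031372975 0.13686013911709216
reg stand frame -0.06323970846020902 0.1408566011456174
```

View pics/top_crop.png

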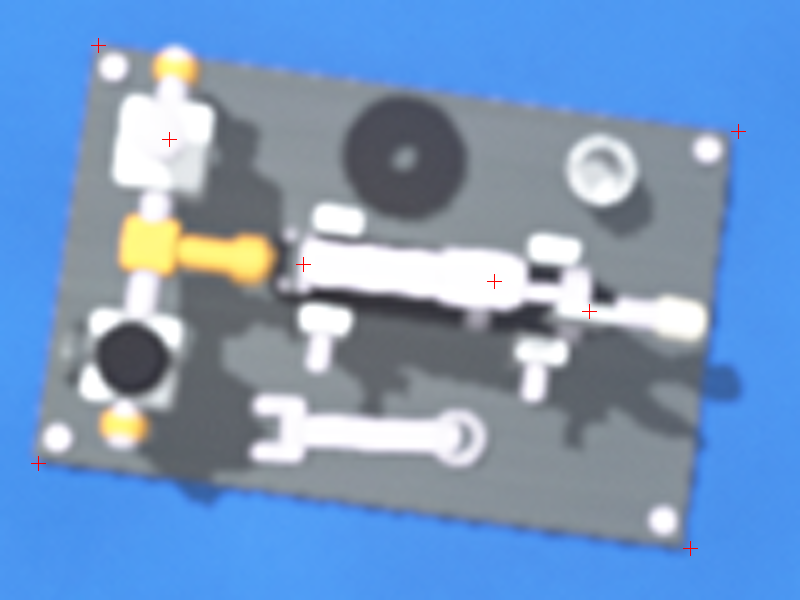

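View pics/scene_crop.png

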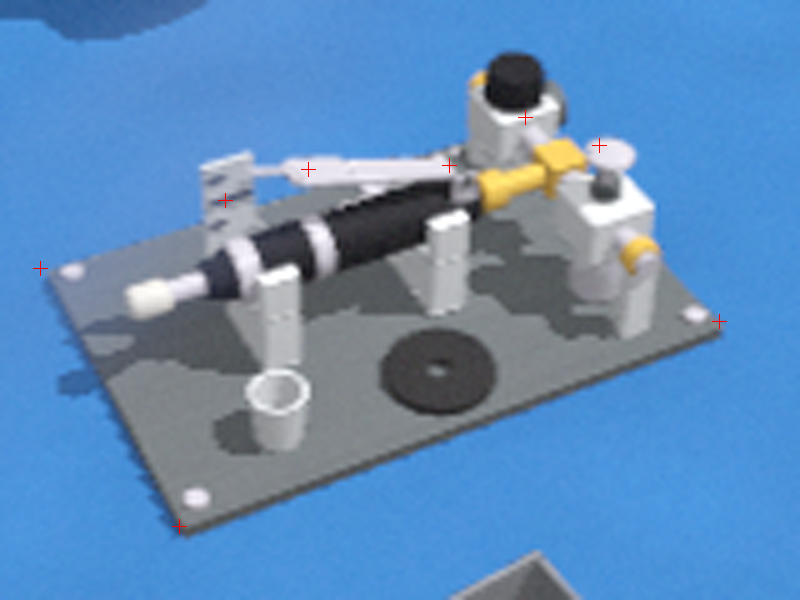

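The top overlay sits well. In the scene view the plunger head (611,155) is about 15 crop pixels off its marker, so I refit jointly using the plate screws, the knob and the plunger in both views.

Run:
```python
from fit import *
T,S=ld('top0'),ld('scene0')
tq=np.array([[113,67],[708,149],[663,520],[57,437],[170,136],[131,357]])/5-.5+[190,125]
sq=np.array([[696,313],[197,497],[72,271],[611,155],[515,68]])/5-.5+[175,160]
def pts(v): 
    a,b=v[3:5];return W(v,[[a,b,.014],[a,-b,.014],[-a,-b,.014],[-a,b,.014],[v[5],v[7],.136],[v[6],v[7],.124]])
def f(v):
    P=pts(v);return np.r_[(proj(T,P)-tq).ravel(),(proj(S,P[[0,1,2,4,5]])-sq).ravel()]
o=least_squares(f,[.5587,-.0694,-.1055,.115,.185,.057,-.057,.14],loss='soft_l1');v=o.x
print(v);print(f(v).reshape(-1,2).round(2))
print('plunger',pts(v)[4],'pad',W(v,[[0,-.05,.142]]))
# plunger alone, two-view
g=lambda X:np.r_[(proj(T,X)-tq[4:5]).ravel(),(proj(S,X)-sq[3:4]).ravel()]
print(least_squares(g,[.63,.06,.13]).x)
np.save('p.npy',v)
```

```text
[ 0.56057902 -0.06538526 -0.11264775  0.11521413  0.18579193  0.05793903
 -0.06648105  0.13637905]
[[ 0.02 -0.1 ]
 [ 0.04  0.19]
 [ 0.04  0.04]
 [ 0.07 -0.01]
 [-1.1  -1.2 ]
 [ 0.5  -0.39]
 [ 0.1  -0.  ]
 [-0.08  0.08]
 [ 0.23 -0.1 ]
 [-0.73 -1.45]
 [-0.58 -0.72]]
plunger [0.63348115 0.06361651 0.136     ] pad [[ 0.55495853 -0.11506835  0.142     ]]
[0.63303822 0.0630944  0.12927814]
```

The screws fit to within 0.2 px. Plunger is at about (0.634, 0.065) and pad at (0.555, -0.115). Now move above the plunger with fingers closed.

```bash
cat >> h.py <<'E'
L=.182
def st(m=''):
    q=r.sense();print(m,'t',round(q['clock'],2),'tip',(q['tcp_pos']-[0,0,L]).round(4),'F',q['contact_force'].round(2),'open',round(q['opening'],4));return q
E
python3 - <<'E'
from fit import *
v=np.load('p.npy');X=W(v,[[.057,.139,0]])[0];yaw=np.degrees(v[2])
print(X,yaw)
for a in(yaw,yaw+90,yaw-90):print(a,r.inverse_kinematics([X[0],X[1],.39],[180,0,a]))
r.grab(10)
r.reach([X[0],X[1],.37],[180,0,yaw-0]);st('above')
r.servo_line([X[0],X[1],L+.150],speed=.1);st('near')
snap('scene','s1');s=snap('top','t1')
for n in('top','scene'):
    s=ld(n[0]+'1');x0,y0,w,h=(190,125,160,120) if n=='top' else (215,130,120,90)
    im=cv2.resize(s['frame'][y0:y0+h,x0:x0+w,::-1],(800,600),interpolation=cv2.INTER_CUBIC);cv2.imwrite(f'pics/{n}_c1.png',im)
E
```

```text
[0.63284269 0.0663264  0.        ] -6.454240681517237
-6.454240681517237 [ 2.92020710e+00  1.07631243e+01  6.59452637e+01 -2.54444375e-14
  1.03291612e+02  9.93744478e+01]
83.54575931848277 [ 2.92020710e+00  1.07631243e+01  6.59452637e+01 -2.54444375e-14
  1.03291612e+02  9.37444778e+00]
-96.45424068151723 None
above t 4.27 tip [0.6329 0.0655 0.188 ] F [0.75 0.23 0.68] open 0.0003
near t 4.8 tip [0.6328 0.0662 0.1496] F [0.35 0.32 1.44] open 0.0003
```

View pics/scene_c1.png

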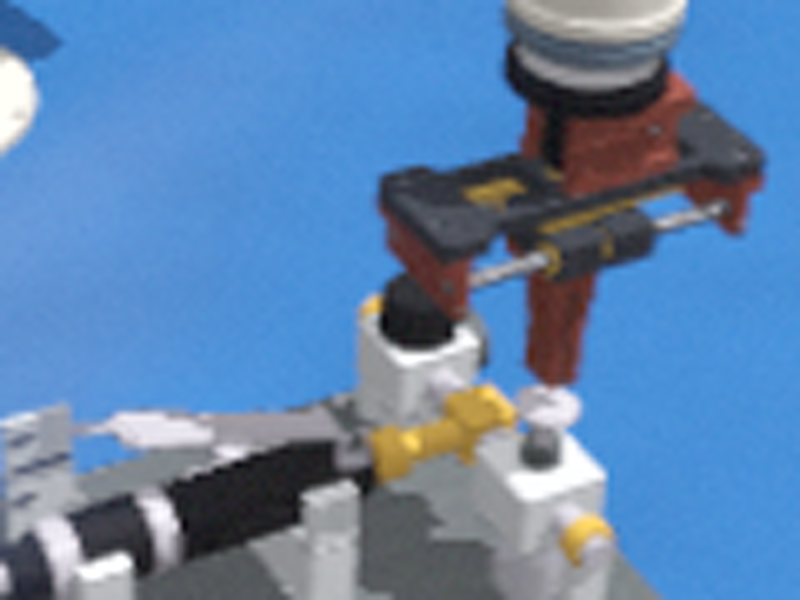

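The fingertips (555,378) are centred above the mushroom head (550,405). Press down with force checks.

Run:
```python
from fit import *
q=r.sense();x,y,_=q['tcp_pos'];f0=st('start')['contact_force'][2]
for z in (.140,.136,.132,.128,.126,.1245,.1235,.1225,.1215,.1205,.1195):
    r.servo_line([x,y,L+z],speed=.03);r.wait(.1);f=st(f'{z}')['contact_force'][2]-f0
    if f>14:break
r.wait(.2);st('held');snap('scene','s2')
r.servo_line([x,y,L+.20],speed=.15);r.wait(.1);st('up');snap('scene','s3')
im=np.hstack([cv2.resize(ld(k)['frame'][180:255,235:315,::-1],(400,375),interpolation=cv2.INTER_CUBIC) for k in('s2','s3')]);cv2.imwrite('pics/plunge.png',im)
```

```text
start t 4.9 tip [0.6329 0.0663 0.1509] F [ 0.19 -0.14 -0.13] open 0.0003
0.14 t 5.48 tip [0.633  0.0663 0.1401] F [-0.24 -0.91 -0.03] open 0.0007
0.136 t 5.87 tip [0.633  0.0663 0.1364] F [0.94 0.2  1.63] open 0.0003
0.132 t 6.25 tip [0.633  0.0663 0.1325] F [ 1.58 -0.87  3.47] open 0.0005
0.128 t 6.63 tip [0.633  0.0663 0.1287] F [ 0.03 -0.39  5.57] open 0.0006
0.126 t 6.98 tip [0.633  0.0663 0.1269] F [ 0.54 -0.35  6.81] open 0.0005
0.1245 t 7.33 tip [0.633  0.0663 0.1256] F [-0.54  0.11  6.29] open 0.0005
0.1235 t 7.68 tip [0.6329 0.0663 0.1247] F [-0.72 -0.35  7.37] open 0.0007
0.1225 t 8.03 tip [0.6329 0.0663 0.1243] F [-1.86  0.83  8.83] open 0.0006
0.1215 t 8.38 tip [0.6328 0.0663 0.1243] F [-2.62  0.16 12.52] open 0.0003
0.1205 t 8.73 tip [0.6327 0.0663 0.1242] F [-4.71  0.93 14.85] open 0.0009
held t 8.93 tip [0.6327 0.0663 0.1242] F [-3.46 -0.51 15.89] open 0.0008
up t 9.77 tip [0.6329 0.0663 0.1976] F [-0.07  0.45 -0.49] open 0.0005
```

View pics/plunge.png

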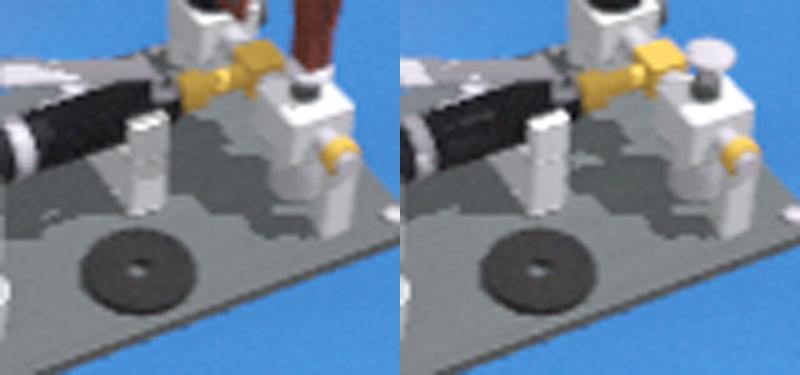

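The left half shows the plunger at its stop (tip 0.1242, 16 N), and the right half shows the head back up at (712,55). Now the lever.

Run:
```python
from fit import *
v=np.load('p.npy');X=W(v,[[0,-.05,0]])[0]
r.servo_line([X[0],X[1],L+.20],speed=.2)
r.servo_line([X[0],X[1],L+.160],speed=.1);r.wait(.1);f0=st('near')['contact_force'][2]
for z in (.152,.149,.146,.143,.140,.137,.134,.132):
    r.servo_line([X[0],X[1],L+z],speed=.03);r.wait(.1);f=st(f'{z}')['contact_force'][2]-f0
    if f>8.5:break
r.wait(.2);st('held');snap('scene','s4');snap('top','t4')
im=np.hstack([cv2.resize(ld(k)['frame'][180:225,205:285,::-1],(800,450),interpolation=cv2.INTER_CUBIC) for k in('s4',)]);cv2.imwrite('pics/lev.png',im)
```

```text
near t 11.6 tip [ 0.5551 -0.115   0.1609] F [ 0.97 -0.18 -0.19] open 0.0006
0.152 t 12.12 tip [ 0.555  -0.1151  0.1521] F [ 0.34  0.27 -0.26] open 0.0009
0.149 t 12.47 tip [ 0.555  -0.1151  0.149 ] F [ 0.31  0.64 -0.38] open 0.0005
0.146 t 12.82 tip [ 0.5549 -0.1151  0.1459] F [-0.71  0.14  0.38] open 0.0007
0.143 t 13.17 tip [ 0.555  -0.1152  0.1437] F [-0.23 -0.98  3.61] open 0.0005
0.14 t 13.52 tip [ 0.5551 -0.1152  0.1404] F [ 1.79 -2.94  4.97] open 0.0004
0.137 t 13.87 tip [ 0.555  -0.1152  0.1374] F [ 1.03 -2.29  5.45] open 0.0007
0.134 t 14.22 tip [ 0.555  -0.1152  0.1346] F [-0.15 -2.89  6.46] open 0.0005
0.132 t 14.57 tip [ 0.555  -0.1153  0.1328] F [ 0.09 -3.05  6.29] open 0.0002
held t 14.77 tip [ 0.555  -0.1153  0.1328] F [-0.61 -2.09  7.39] open 0.0003
```

View pics/lev.png

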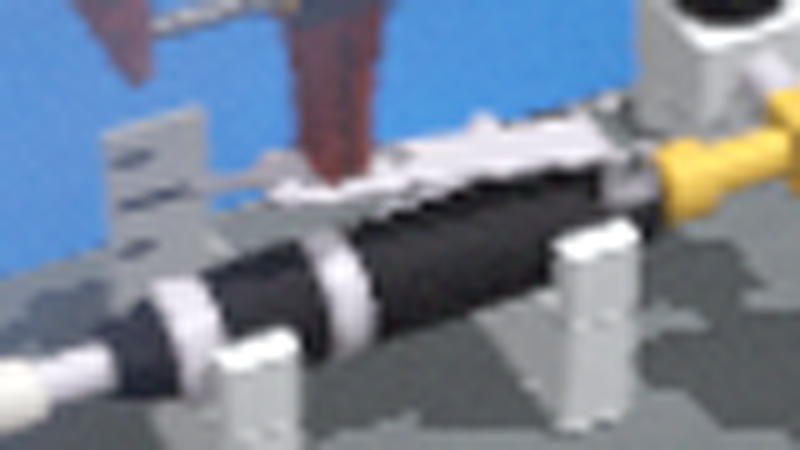

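The tongue end (210,185) points about level with the gauge's long centre line (120–185, 203–190), perhaps slightly high. The drop from contact suggests about 0.115–0.12 rad, so I go 1 mm lower, check stability and hand in.

Run:
```python
from fit import *
v=np.load('p.npy');X=W(v,[[0,-.05,0]])[0]
r.servo_line([X[0],X[1],L+.1308],speed=.02);r.wait(.7);st('held')
s=snap('scene','s5');p=proj(s,W(v,[[-.008,-.105,.13]]));print(p)
im=cv2.resize(s['frame'][185:215,205:245,::-1],(800,600),interpolation=cv2.INTER_CUBIC);cv2.imwrite('pics/lev2.png',im)
```

```text
held t 15.82 tip [ 0.555  -0.1153  0.1317] F [ 0.35 -3.01  7.22] open 0.0004
[[221.00616718 199.39840907]]
```

View pics/lev2.png

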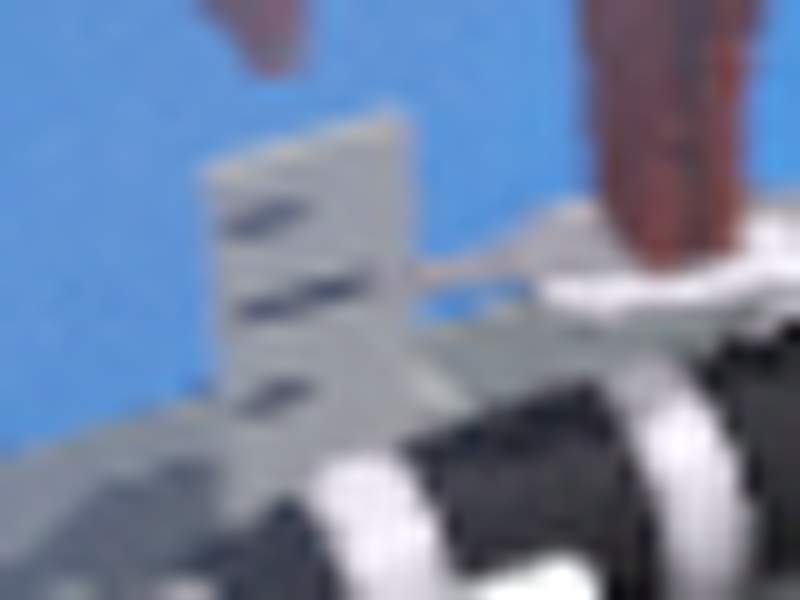

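The tongue end (415,275) meets the extension of the long centre line (235,310 to 370,280, so about y = 270). The lever is at half with about 7 N on it.

Run:
```python
from h import *
st();r.hand_in();st()
```

```text
t 15.87 tip [ 0.555  -0.1154  0.1317] F [-1.23 -3.2   7.14] open 0.0005
the job is handed in; nothing more can be done
the job is handed in; nothing more can be done
```

I pumped the lubricator plunger first, then pressed the throttle lever to half travel with the closed fingers. The job went in at 15.9 s of the 37 s, with the gripper still holding the lever there.

- **Plunger:** I pushed it until the fingertips stopped descending at 124.2 mm, 11.8 mm below its rest height, with about 16 N on it. After I lifted off, the camera showed the head back up. The lever had not been touched at that point.
- **Lever:** It is held steadily at about 7 N, which matches the given 7 N at half travel. The last picture shows its tongue level with the gauge's long centre line, and the drop from first contact agrees, at about 0.12–0.13 rad. These are estimates, as the joint angle can't be read directly.
- **Bystanders:** I saw no contact with loose things, but I took no separate measurement of where they ended up.
- **One disagreement:** My first stand pose, fitted from the plate corners alone, put the plunger several millimetres off in the scene camera. I refitted using both cameras before moving. The plunger and knob points in that fit were still 1–2 pixels off, but the fingers landed centred on the plunger head.

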